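Key-turn the sprung parts carousel to the square jar and hold it

ROBOT

A 6-joint arm with a two-finger parallel gripper is mounted at the origin on the work surface. World frame = base frame: x ahead of the robot, y to its left, z up, the work surface at z = 0. Lengths are in mm, angles in rad, forces in N, time in s.
With the tool pointing down it reaches from about 275 to 875 mm from the base axis. Payload 12.5 kg.
Tool frame: the origin (TCP) lies at the very end of the fingers, on their centre line; the grasp point (between the pads) lies 19 mm behind it; z points along the fingers, y is the line along which they close (so a half turn about z gives the same grasp; the last joint's range is limited). The gripper opens to 85 mm and grips with 20 to 120 N. Pads are 22 mm wide; open, the fingers measure 114 mm over their backs; the gripper's body (76 mm by 85 mm) begins 54 mm behind the grasp point. The pads swing forward as they close: fully open they stand 13 mm farther back than shut.
Start: joints at [1.249, 0.351, 1.652, -0, 1.139, -0.085], TCP at [128.995, 534.645, 231.29] pointing down, gripper open.
Joint ranges: [-2.75, 2.75], [-0.79, 2.1], [0.01, 2.65], [-1.57, 4.71], [0.07, 3.14], [-2.87, 2.87]. Speed limits (rad/s): [2.22, 2.22, 2.79, 3.14, 3.14, 3.14].

INTERFACE

Orientations are given as a unit quaternion [x, y, z, w].
In Python, from bench import goto, servo_line, goto_joints, command_gripper, hold, ik, camera, PlanningError, job_done, get_clock, get_joint_pos, get_qd, get_joint_efforts, get_position, get_tcp_rot, get_force, get_wrist_torque, get_gripper_width, get_grip_force gives the robot as it stands. Calls block until the motion is done:
- goto(position, orientation): joint-space move of the TCP to a pose.
- servo_line(position, velocity=150, frame=None, until_force=None): straight line of the TCP; frame=None keeps the orientation; velocity is the mean speed in mm/s. With until_force (N) it stops when the force on the tool has changed by that much, and returns True; else False.
- goto_joints(angles): joint-space move.
- command_gripper(opening): finger opening in mm; the grip force is fixed at half the most; returns when the fingers have stopped.
- hold(seconds).
- ik(position, orientation): joint angles nearest the present ones, or None.
- camera(name): name is "side" or "top" or "wrist"; returns a dict with "img" (400x640x3 uint8, red, green, blue), "fx", "fy", "cx", "cy" (pixels), "view" (4x4, takes a point from world to camera coordinates); the wrist camera has in their place "tool_from_camera" (4x4, takes a point from camera to tool coordinates, whose origin is the TCP and whose axes are the flange's). Camera axes: x right, y down, z forward; pixel columns grow to the right and rows downward; lengths in mm; the calibration is good to about 2 mm. A picture is of the moment at which its call begins: read the wrist's pose just before it. There is no depth.
A pose or a line that the arm cannot do raises PlanningError and nothing moves.
- job_done(): hands the job in; it is judged then, once.
Readings, each from a call of its own:
- get_clock(): time.
- get_joint_pos(): joint angles.
- get_qd(): joint speeds.
- get_joint_efforts(): joint torques, N m.
- get_position(): TCP position.
- get_tcp_rot(): TCP orientation.
- get_force(): force on the tool from outside, world axes, zero at the start.
- get_wrist_torque(): the same for the moment, N m.
- get_gripper_width(): finger opening in mm.
- get_grip_force(): force on a finger pad.
Only numpy, scipy, OpenCV 4.12 (cv2) and the standard library are available. Lean on these libraries where they do the work, as an engineer would, in place of code of your own. Each camera call takes 0.05 s, during which the arm holds its last target. There are 200 camera calls.

TASK

Take the carousel key out of its wooden holder, push it all the way home into the slot in the carousel's hub, and with it turn the carousel until the square jar stands squarely at the small steel pointer on the carousel's stand. The carousel is sprung and swings back when let go, so finish while still gripping the key, upright and fully home in the hub, and holding the carousel still there. Do not touch the carousel, its stand or its jars with the gripper, and leave the phone, the metal tin and the screwdriver where they are.

Things in the scene. Friction and masses are not known exactly. Their poses are not given: they have to be found in the camera images.
- key_grip (a point): Place to grip the loose T-shaped key (77 mm tall, upright in its holder at first): on its upright centre line, inside its black grip, a plate 44 mm wide (x), 12 mm thick (y), 46 mm tall, reaching 18 mm above this point and 28 mm below. Below that a steel collar, 34 mm across, 5 mm thick, its underside 33 mm below this point. z is up; a half turn about z gives the same shape.
- key: The same key, about 80 g; origin at the tip of its blade, 59 mm below the grip point. Under the collar the flat steel blade is 24 mm (x) by 8 mm (y) and 26 mm long, its lowest 4 mm rounded off. Pressed hard on the hub, the collar drags the carousel along by friction, and slips; eased by 1 to 2 mm it turns by the blade alone.
- holder: Fixed wooden block, 56 (x) by 44 (y) by 34 mm high, origin at the centre of its underside. The key's blade stands in a slot along its x, 28 by 12 mm; the key's collar rests on the block's top and the key's x lies along the block's x.
- stand: The carousel's fixed grey round stand, 290 mm across, with all that it carries; origin at the centre of its underside, on the turning axis. Its front pointer, a small dark steel arrow block, stands on its rim towards the stand's own -x, 124 to 154 mm from the axis, with its top 30 mm above the table.
- carousel (a joint): Turntable angle: 0 with the square jar exactly at the pointer, growing counter-clockwise seen from above; starts at 0.55 to 1.45 rad, so turn it clockwise. Stops at -0.6 and 1.8. A soft spring (0.06 N m/rad) pulls it towards 1.0 against 0.035 N m of friction: it rests at its start, but let go near 0 it swings back to about 0.4. Turning takes about 0.1 N m.
- hub (a point): Middle of the key slot's mouth, on the turning axis, in the hub's flat top (68 mm across), 94 mm above the table. Slot: 28 mm along this frame's x, 12 mm along y, 34 mm deep, 2 mm chamfer (about 0.17 rad of play each way). It turns with the carousel; x runs from the square jar to the axis; the key fits either way round. Key home: collar on the hub, grip point 33 mm above this point.
- jar (a point): Centre of the lid's top of the square jar (49 mm square, white, aluminium lid), fixed on the black turntable (236 mm across, top 26 mm above the table) 85 mm from the axis, 81 mm above the table. The other four jars are round, 48 mm across, tops 76 mm above the table, at the same radius, 72 degrees apart.
- front (a point): Fixed point above the stand, 85 mm from the turning axis in the pointer's direction, 81 mm above the table: where point jar must come.
- phone: Bystander: a phone lying on the table, 150 by 72 by 8 mm, origin at the centre of its underside.
- tin: Bystander: a closed metal tin, 120 by 90 by 35 mm, origin at the centre of its underside.
- driver: Bystander: a screwdriver lying on the table, 160 mm long.

How it is judged:
By the outcome, as a careful person would: the job done as asked, in the order asked, and still so for the second after the job is handed in, while the arm keeps its last pose, push and grip.
It also fails if it takes over 48 s, if anything falls off the work surface, if the arm or the gripper's body presses on something with over 40 N, if the wrist force passes 120 N, or if a joint passes its speed limit or range.

## Working session

There is one attempt and no reset: what is moved stays moved. The work goes in short steps, each a Python script; the robot and the scene stay as the last script left them, time stands still between calls to the robot, and variables do not carry over. Pictures are saved under pics/ and viewed, at most 10 in all, crops included, and the job is handed in when it is done.

```bash
mkdir -p pics; ls; python3 - <<'E'
from bench import *
import cv2,numpy as np
for n in("top","side"):
    c=camera(n); cv2.imwrite(f"pics/{n}0.png",c["img"][:,:,::-1]); print(n,c["fx"],c["fy"],c["cx"],c["cy"]); print(np.round(c["view"],3).tolist())
print(get_clock(),get_tcp_rot(),get_gripper_width()); c=camera("wrist"); print(np.round(c["tool_from_camera"],3).tolist())
E
```

```text
pics
top 501.9009934000727 501.9009934000727 319.77097394323073 200.19535146511106
[[-0.015, -1.0, 0.007, -64.321], [-0.995, 0.014, -0.102, 522.333], [0.102, -0.008, -0.995, 1611.134], [0.0, 0.0, 0.0, 1.0]]
side 424.16363081986384 424.16363081986384 318.5642949314603 200.18883426019346
[[0.969, -0.247, -0.007, -543.529], [-0.182, -0.693, -0.698, 119.69], [0.167, 0.677, -0.716, 1032.933], [0.0, 0.0, 0.0, 1.0]]
0.1 [ 1.18112927e-01  9.93000031e-01 -5.15676405e-04 -9.71197639e-05] 85.39786302534054
[[-0.001, -0.945, -0.326, 83.84], [1.0, -0.001, 0.001, -1.363], [-0.001, -0.326, 0.945, -142.628], [0.0, 0.0, 0.0, 1.0]]
```

View pics/top0.png

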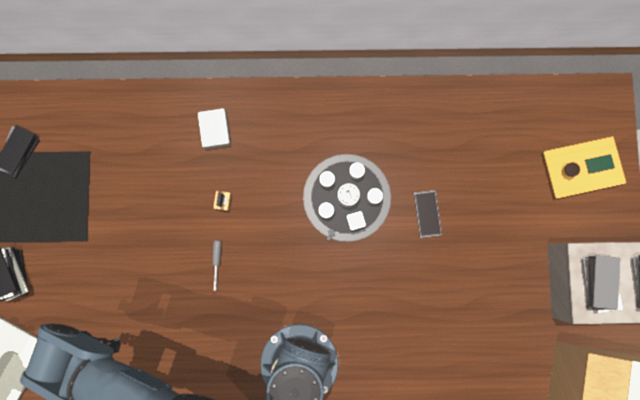

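View pics/side0.png

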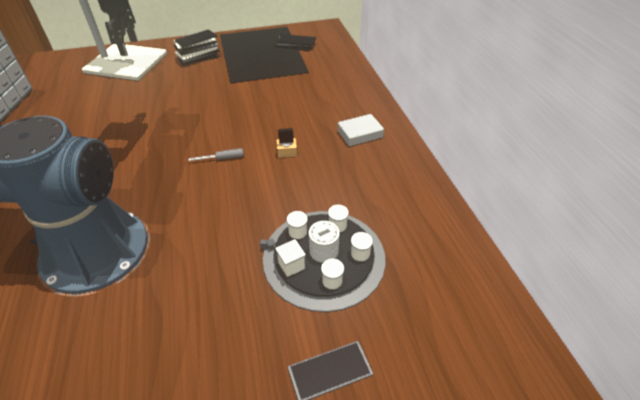

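The top view shows the holder and key at (222,201), the carousel centre at (347,197), the pointer at (331,235) and the square jar at (356,221). The side view shows the same layout: the key stands upright in its holder, and the hub slot is at (323,232).

```bash
cat > h.py <<'E'
from bench import *
import numpy as np, cv2
from scipy.spatial.transform import Rotation as R
def cam(n):
    """picture with K and view (world->camera), also for the wrist"""
    if n=="wrist":
        T=np.eye(4); T[:3,3]=get_position(); T[:3,:3]=R.from_quat(get_tcp_rot()).as_matrix()
        c=camera(n); c["view"]=np.linalg.inv(T@np.array(c["tool_from_camera"]))
    else: c=camera(n)
    c["view"]=np.array(c["view"]); c["K"]=np.array([[c["fx"],0,c["cx"]],[0,c["fy"],c["cy"]],[0,0,1]])
    return c
def unproj(c,uv,z):
    V=c["view"]; o=-V[:3,:3].T@V[:3,3]; d=V[:3,:3].T@np.linalg.inv(c["K"])@[uv[0],uv[1],1]
    return o+d*(z-o[2])/d[2]
def proj(c,p):
    q=c["K"]@(c["view"]@np.append(p,1))[:3]; return q[:2]/q[2]
def down(yaw):
    """tool pointing down, tool x at angle yaw in the world"""
    return R.from_matrix(np.array([[np.cos(yaw),np.sin(yaw),0],[np.sin(yaw),-np.cos(yaw),0],[0,0,-1]])).as_quat()
def save(c,name): cv2.imwrite(f"pics/{name}.png",cv2.cvtColor(c["img"],cv2.COLOR_RGB2BGR))
E
python3 - <<'E'
from h import *
for n,l in (("top",dict(grip=(221,200,75),hub=(348,195,94),ptr=(331,235,30),jar=(356,221,81),stand=(347,198,15))),("side",dict(grip=(286,129,90),hub=(323,232,94),ptr=(267,244,30),jar=(290,250,81)))):
    c=cam(n)
    for k,v in l.items(): print(n,k,unproj(c,v[:2],v[2]).round(0))
m=R.from_quat(get_tcp_rot()).as_matrix(); print(m.round(2))
for p in((400,250,230),(470,-60,300)):
    for y in np.arange(-3,3.1,.5):
        j=ik(list(p),down(y).tolist()); print(p,round(y,1),None if j is None else np.round(j,2))
E
```

```text
top grip [521. 241.  75.]
top hub [ 530. -160.   94.]
top ptr [ 407. -107.   30.]
top jar [ 448. -184.   81.]
top stand [ 529. -162.   15.]
side grip [526. 239.  90.]
side hub [ 530. -163.   94.]
side ptr [ 406. -114.   30.]
side jar [ 450. -184.   81.]
[[-0.97  0.23 -0.  ]
 [ 0.23  0.97 -0.  ]
 [ 0.   -0.   -1.  ]]
(400, 250, 230) -3.0 [ 0.46  0.21  1.85 -0.    1.08 -1.25]
(400, 250, 230) -2.5 [ 0.46  0.21  1.85 -0.    1.08 -1.75]
(400, 250, 230) -2.0 [ 0.46  0.21  1.85 -0.    1.08 -2.25]
(400, 250, 230) -1.5 [ 0.46  0.21  1.85 -0.    1.08 -2.75]
(400, 250, 230) -1.0 None
(400, 250, 230) -0.5 [ 0.46  0.21  1.85 -0.    1.08  2.53]
(400, 250, 230) 0.0 [ 0.46  0.21  1.85 -0.    1.08  2.03]
(400, 250, 230) 0.5 [ 0.46  0.21  1.85 -0.    1.08  1.53]
(400, 250, 230) 1.0 [ 0.46  0.21  1.85 -0.    1.08  1.03]
(400, 250, 230) 1.5 [ 0.46  0.21  1.85 -0.    1.08  0.53]
(400, 250, 230) 2.0 [ 0.46  0.21  1.85 -0.    1.08  0.03]
(400, 250, 230) 2.5 [ 0.46  0.21  1.85 -0.    1.08 -0.47]
(400, 250, 230) 3.0 [ 0.46  0.21  1.85 -0.    1.08 -0.97]
(470, -60, 300) -3.0 [-0.23  0.14  1.75 -0.    1.25 -1.94]
(470, -60, 300) -2.5 [-0.23  0.14  1.75 -0.    1.25 -2.44]
(470, -60, 300) -2.0 None
(470, -60, 300) -1.5 [-0.23  0.14  1.75 -0.    1.25  2.85]
(470, -60, 300) -1.0 [-0.23  0.14  1.75 -0.    1.25  2.35]
(470, -60, 300) -0.5 [-0.23  0.14  1.75 -0.    1.25  1.85]
(470, -60, 300) 0.0 [-0.23  0.14  1.75 -0.    1.25  1.35]
(470, -60, 300) 0.5 [-0.23  0.14  1.75 -0.    1.25  0.85]
(470, -60, 300) 1.0 [-0.23  0.14  1.75 -0.    1.25  0.35]
(470, -60, 300) 1.5 [-0.23  0.14  1.75 -0.    1.25 -0.15]
(470, -60, 300) 2.0 [-0.23  0.14  1.75 -0.    1.25 -0.65]
(470, -60, 300) 2.5 [-0.23  0.14  1.75 -0.    1.25 -1.15]
(470, -60, 300) 3.0 [-0.23  0.14  1.75 -0.    1.25 -1.65]
```

```bash
python3 - <<'E'
from h import *
import pickle
o={}
for n,p,y in(("key",(521,240,240),3.0),("car",(530,-162,330),3.0)):
    goto(list(p),down(y).tolist()); c=cam("wrist"); save(c,"w_"+n); o[n]=c
    print(get_clock(),c["fx"],get_position(),np.round(get_joint_pos(),2))
pickle.dump(o,open("w.pkl","wb"))
E
```

```text
2.0833 296.37771156029225 [520.54468401 240.81179307 240.00994394] [ 0.35  0.38  1.58  0.    1.18 -1.08]
3.6583 296.37771156029225 [ 530.22182369 -161.01350625  329.7142718 ] [-0.38  0.28  1.51  0.    1.36 -1.81]
```

View pics/w_key.png

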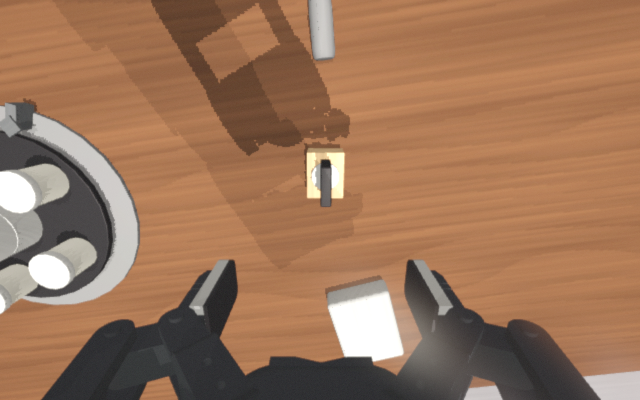

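View pics/w_car.png

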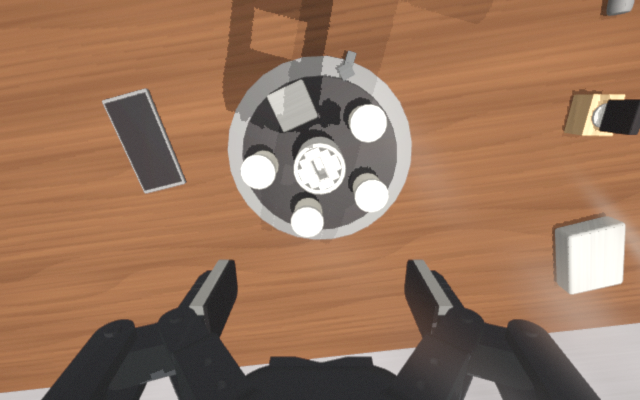

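Wrist views: the holder is at about (325,174), with the key's plate running along the image vertical. The carousel hub is at (320,168), the pointer at (347,66) and the square jar at (293,106). I'll enlarge the crops.

```bash
python3 - <<'E'
import cv2,numpy as np
a=cv2.imread("pics/w_key.png")[135:220,285:365]; b=cv2.imread("pics/w_car.png")[45:245,225:415]
a=cv2.resize(a,None,fx=5,fy=5,interpolation=cv2.INTER_CUBIC)   # 400x425
b1=cv2.resize(b[85:165,55:135],None,fx=5,fy=5,interpolation=cv2.INTER_CUBIC) #hub crop origin (280,130)
out=np.zeros((425,800,3),np.uint8); out[:425,:400]=a; out[:400,400:]=b1
cv2.imwrite("pics/crop.png",out)
cv2.imwrite("pics/crop2.png",cv2.resize(b[:100],None,fx=4,fy=4,interpolation=cv2.INTER_CUBIC)) # origin (225,45)
E
```

```text
(no output)
```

View pics/crop.png

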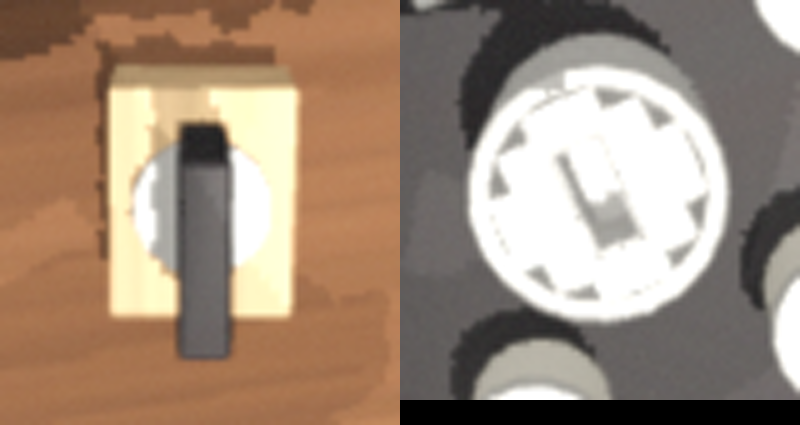

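View pics/crop2.png

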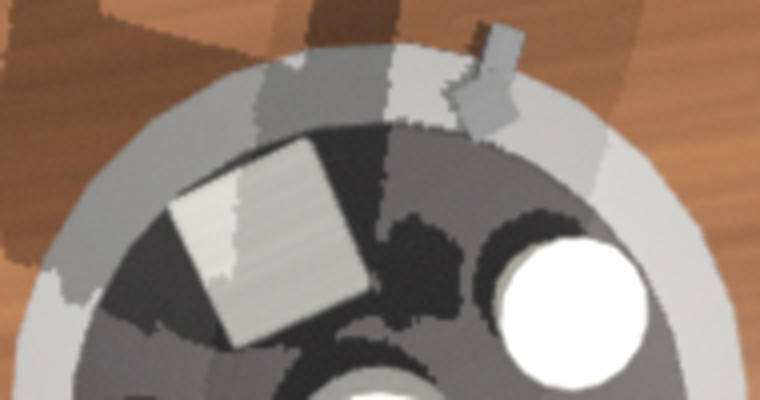

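```bash
cat > m.py <<'E'
from h import *
import pickle
o=pickle.load(open("w.pkl","rb"))
def pts(c,l,s,ox,oy,z): return np.array([unproj(c,((x+.5)/s-.5+ox,(y+.5)/s-.5+oy),z) for x,y in l])[:,:2]
k=pts(o["key"],[(182,163),(229,163),(229,355),(181,355)],5,285,135,85)
b=pts(o["key"],[(110,88),(298,88),(294,317),(112,317)],5,285,135,34)
for n,q in(("key",k),("block",b)):
    d=(q[3]-q[0]+q[2]-q[1])/2; w=q[1]-q[0]; print(n,q.mean(0).round(1),"len",np.hypot(*d).round(1),"wid",np.hypot(*w).round(1),"ang",np.arctan2(d[1],d[0]).round(3))
h=pts(o["car"],[(198,194),(68,194),(327,194)],5,280,130,94); print("hub",h[0].round(1),"diam",np.hypot(*(h[1]-h[2])).round(1))
s=pts(o["car"],[(156,152),(203,248),(237,230),(200,134)],5,280,130,94); d=s[1]-s[0]; print("slot",s.mean(0).round(1),np.hypot(*d).round(1),np.arctan2(d[1],d[0]).round(3))
j=pts(o["car"],[(168,205),(305,140),(372,290),(235,348)],4,225,45,81); print("jar",j.mean(0).round(1),"sides",np.hypot(*(j-np.roll(j,1,0)).T).round(1))
d=j[2]-j[1]+j[3]-j[0]; print("edge",np.arctan2(d[1],d[0]).round(3)); v=h[0]-j.mean(0);print("jar->hub",np.hypot(*v).round(1),np.arctan2(v[1],v[0]).round(3))
p=pts(o["car"],[(473,140),(506,28)],4,225,45,30)
for q in p: v=h[0]-q; print("ptr",q.round(1),np.hypot(*v).round(1),np.arctan2(v[1],v[0]).round(3))
E
python3 m.py
```

```text
key [524.6 244.4] len 41.8 wid 9.6 ang -0.139
block [525.6 244.7] len 56.9 wid 44.3 ang -0.141
hub [ 531.9 -164.2] diam 67.4
slot [ 531.3 -163.8] 28.3 0.301
jar [ 451.3 -187. ] sides [47.6 46.9 48.7 47.9]
edge 0.28
jar->hub 83.7 0.276
ptr [ 426.9 -116.1] 115.5 -0.429
ptr [ 393.8 -101.1] 151.9 -0.429
```

The sizes and radii match the given ones, and the pointer and jar give a turn of about -0.71 rad. Next I'll grasp the key.

```bash
python3 - <<'E'
from h import *
y=np.pi-.14; q=down(y).tolist(); x,yy=525.2,244.6
goto([x,yy,200],q)
print("stop",servo_line([x,yy,48],velocity=120,until_force=8),get_position(),get_force())
command_gripper(0); print("w",get_gripper_width(),get_grip_force(),get_force(),get_position())
c=cam("wrist"); save(c,"grip")
servo_line([x,yy,200],velocity=150); hold(.2)
print("w",get_gripper_width(),get_grip_force(),get_force(),get_wrist_torque(),get_clock())
c=cam("wrist"); save(c,"lift"); save(cam("side"),"lift_s")
E
python3 -c "
import cv2,numpy as np
a=cv2.imread('pics/lift.png')[200:400,170:470];cv2.imwrite('pics/l2.png',np.vstack([cv2.resize(a,(600,400))]))"
```

```text
stop False [525.60938796 244.7662662   48.69503294] [-0.28875361  0.20402884  0.73666702]
w 11.509243162450487 58.49165081977844 [-0.65291579  0.16815008  2.70551475] [525.31679975 244.64892479  48.16160023]
w 11.43770103512837 58.30219030380249 [-0.39856529 -0.26938705 -0.33908904] [-0.03306094  0.02391118  0.00633449] 8.7333
```

View pics/l2.png

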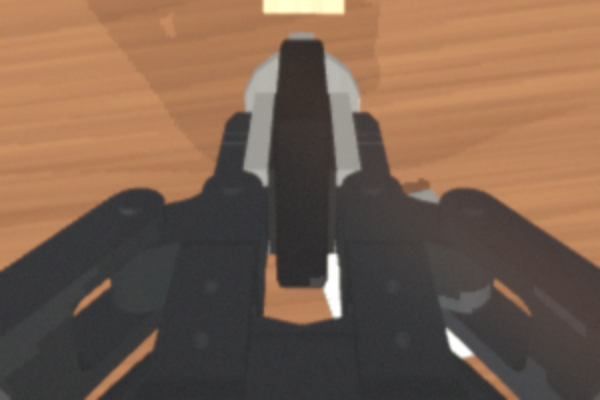

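Key held straight and centred, with the collar visible at crop (302,75). I'll check its fore-aft offset numerically, then move over the hub and insert.

```bash
python3 - <<'E'
from h import *
c=camera("wrist"); T=np.linalg.inv(np.array(c["tool_from_camera"])); K=np.array([[c["fx"],0,c["cx"]],[0,c["fy"],c["cy"]],[0,0,1]])
for n,p in(("front low (obs row~220)",(22,0,9)),("back top (obs ~344)",(-22,0,-37)),("collar front (~224)",(17,0,9)),("front +2mm",(24,0,9)),("back +2mm",(-20,0,-37))):
    q=K@(T@np.append(p,1))[:3]; print(n,(q[:2]/q[2]).round(1))
hx,hy=531.6,-164.0
goto([hx,hy,200],down(np.pi+.285).tolist()); hold(.2)
f0=np.array(get_force()); print("clock",get_clock(),get_position(),np.round(get_joint_pos(),2))
# home: TCP at 94+33-19=108; blade tip at mouth when TCP=134
print(servo_line([hx,hy,140],velocity=120,until_force=8))
print(servo_line([hx,hy,109],velocity=30,until_force=10),get_position(),np.array(get_force())-f0,get_wrist_torque(),get_clock())
E
```

```text
front low (obs row~220) [322.9 217.1]
back top (obs ~344) [323.7 345.5]
collar front (~224) [322.9 225.5]
front +2mm [323.  213.8]
back +2mm [323.7 342. ]
clock 10.5917 [ 531.84180532 -163.34623445  200.01053875] [-0.38  0.4   1.67  0.    1.08 -2.24]
False
False [ 531.70790747 -164.05188558  109.1899271 ] [-0.09609178 -0.09224465 -0.30626671] [-0.03273947  0.00458276  0.04563714] 12.425
```

```bash
python3 - <<'E'
from h import *
f0=np.array(get_force()); p=get_position()
print(servo_line([p[0],p[1],104],velocity=15,until_force=8)); z=get_position()[2]; print("contact z",z,np.array(get_force())-f0)
servo_line([531.7,-164,z+1.2],velocity=20); print(get_position(),np.array(get_force())-f0)
j=np.array(get_joint_pos()); N=9
for i in range(1,N+1):
    t=j.copy(); t[5]+=(.285+.429+.14)*i/N; goto_joints(t.tolist())
hold(.3)
print(get_position(),np.array(get_force())-f0,get_wrist_torque(),get_clock(),get_gripper_width())
m=R.from_quat(get_tcp_rot()).as_matrix(); print("yaw",np.arctan2(m[1,0],m[0,0]))
import pickle
c=cam("wrist"); save(c,"turned"); pickle.dump(c,open("t.pkl","wb")); save(cam("top"),"turned_t")
E
```

```text
True
contact z 108.10222888324111 [-1.94153379  0.62066257  4.9342919 ]
[ 531.70101117 -164.0102752   109.33259908] [-0.37959242  0.1755595  -0.98022879]
[ 531.62514841 -163.99410693  109.33000926] [ 0.84547556  3.39159744 -0.00598839] [ 0.69460986 -0.15895456  0.0307181 ] 15.4583 11.396557673330012
yaw 2.57362867211798
```

View pics/turned.png

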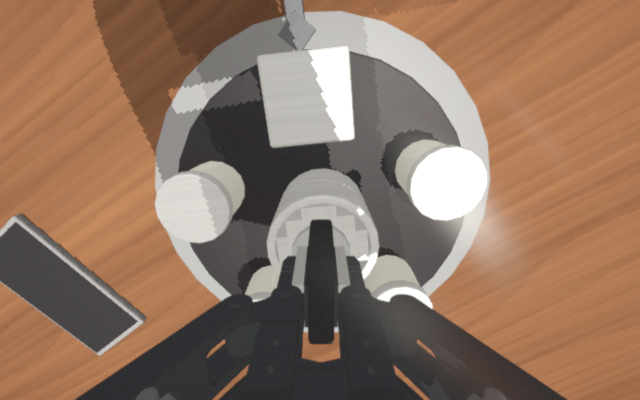

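The square jar's lid has corners at about (258,56), (348,47), (354,137) and (271,147). The pointer tip is at (299,48), so the jar is nearly at the pointer. Computing the angle.

```bash
cat > a.py <<'E'
from h import *
def ang(c,jar,tip,axis=(531.6,-164.0)):
    U=lambda l,z:np.array([unproj(c,p,z)[:2] for p in l])
    a=lambda v:np.arctan2(v[1],v[0]).round(3)
    j=U(jar,81); h=np.array(axis); d=j[2]-j[1]+j[3]-j[0]; t=U(tip,30); m=h-j.mean(0)
    print("jar",j.mean(0).round(1),"r",np.hypot(*m).round(1),"pos ang",a(m),"edge ang",a(d),"sides",np.hypot(*(j-np.roll(j,1,0)).T).round(1))
    for q in t: print("tip",q.round(1),np.hypot(*(h-q)).round(1),a(h-q))
E
python3 - <<'E'
from a import *; import pickle
ang(pickle.load(open("t.pkl","rb")),[(258,56),(348,47),(354,137),(271,147)],[(299,48),(293,8)])
a=cv2.imread("pics/turned.png")[0:155,240:400]; cv2.imwrite("pics/t2.png",cv2.resize(a,None,fx=3.8,fy=3.8,interpolation=cv2.INTER_CUBIC))
E
```

```text
jar [ 457.2 -126. ] r 83.6 pos ang -0.473 edge ang -0.473 sides [47.5 47.1 46.1 47.8]
tip [ 425.9 -114.8] 116.6 -0.435
tip [ 404.5 -105.1] 140.1 -0.434
```

View pics/t2.png

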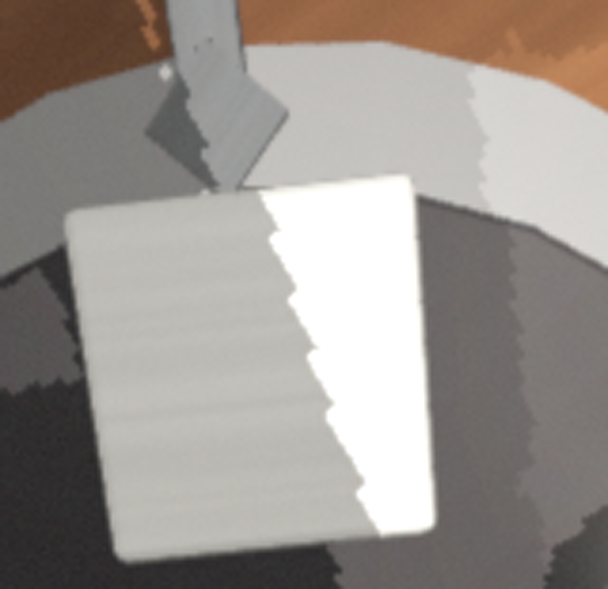

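```bash
cat >> a.py <<'E'
def un(l,s,ox,oy): return [((x+.5)/s-.5+ox,(y+.5)/s-.5+oy) for x,y in l]
E
python3 - <<'E'
from a import *; import pickle
ang(pickle.load(open("t.pkl","rb")),un([(66,212),(413,177),(436,530),(118,562)],3.8,240,0),un([(228,188),(203,2),(211,70)],3.8,240,0))
f0=np.array(get_force()); t=np.array(get_joint_pos()); t[5]-=.04; goto_joints(t.tolist()); hold(.3)
print("torque",get_wrist_torque(),np.array(get_force())-f0)
z0=get_position()[2]
print(servo_line([531.6,-164,104],velocity=8,until_force=10)); hold(.5)
print(get_position(),np.array(get_force())-f0,get_wrist_torque(),get_gripper_width(),get_clock())
m=R.from_quat(get_tcp_rot()).as_matrix(); print("yaw",np.arctan2(m[1,0],m[0,0]),"tilt",m[:,2])
c=cam("wrist"); save(c,"fin"); pickle.dump(c,open("f.pkl","wb"))
a=cv2.imread("pics/fin.png")[0:155,240:400]; cv2.imwrite("pics/f2.png",cv2.resize(a,None,fx=3.8,fy=3.8,interpolation=cv2.INTER_CUBIC))
E
```

```text
jar [ 457.3 -126.1] r 83.4 pos ang -0.471 edge ang -0.471 sides [48.1 47.7 47.7 48.2]
tip [ 426.7 -114.8] 115.9 -0.438
tip [ 400.9 -102.6] 144.4 -0.439
tip [ 409.9 -107.1] 134.3 -0.437
torque [ 0.31231742 -0.40925495  0.02296629] [ 1.92022666 -1.69962566 -1.04255138]
True
[ 531.74838711 -163.9381009   108.11757811] [-1.7353567  -4.15895166  5.63984129] [0.10677148 0.12550656 0.02076322] 11.137588385836075 16.9667
yaw 2.6131423699977434 tilt [-2.34533519e-04  2.50917566e-04 -9.99999941e-01]
```

View pics/f2.png

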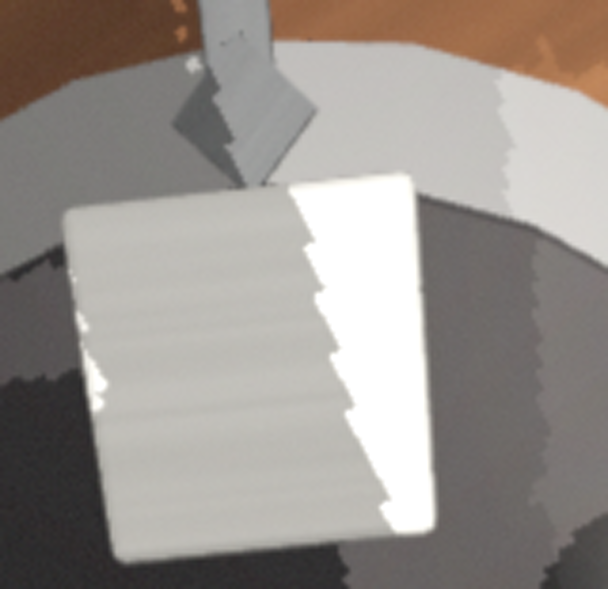

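```bash
python3 - <<'E'
from a import *; import pickle
ang(pickle.load(open("f.pkl","rb")),un([(65,211),(413,176),(435,530),(118,562)],3.8,240,0),un([(253,186),(235,2),(241,70)],3.8,240,0))
print(get_force(),get_position(),get_clock())
E
```

```text
jar [ 455.9 -129. ] r 83.4 pos ang -0.433 edge ang -0.432 sides [47.9 47.5 47.5 47.7]
tip [ 427. -115.] 115.5 -0.438
tip [ 401.7 -103.2] 143.4 -0.438
tip [ 410.8 -107.6] 133.4 -0.437
[-0.89252784 -0.23198905  5.21148705] [ 531.7697312  -163.92742636  108.14210484] 17.0167
```

```bash
python3 -c "
from bench import *
hold(.3); print(get_force(),get_grip_force(),get_qd()); print(job_done())"
```

```text
[-0.16550907  0.47981744  5.92085761] 60.25712728500366 [-0.0002918   0.00092271  0.00062739  0.00037647 -0.00160582  0.0003105 ]
the job is handed in; nothing more can be done
None
```

The job is handed in: the key is fully home in the hub, upright and still gripped, holding the square jar within about 0.006 rad of the pointer by the last camera measurement (verdict not shown).

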